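# Mount the swivel rest and stack the 3D-glasses cases

### The arm

A 7-joint arm with a two-finger parallel gripper is mounted at the origin on the work surface. World frame = base frame: x ahead of the robot, y to its left, z up, the work surface at z = 0. Lengths are in m, angles in rad, forces in N, time in s.
With the tool pointing down it reaches from about 0.4 to 0.85 m from the base axis. Payload 4.5 kg.
Tool frame: the origin (TCP) lies on the centre line of the jaws, within the pads' length; the fingertips stand r.tips_ahead ahead of it and the grasp point (between the pads) is the TCP (r.tips_ahead is the distance from the TCP to the fingertips, in m); z points along the fingers, y is the direction in which the jaws open and shut (so a half turn about z gives the same grasp; the last joint's range is limited). The gripper opens to 88 mm and grips with 3 to 60 N. Pads are 18 mm wide; open, the fingers measure 123 mm over their backs; the gripper's body (75 mm by 187 mm) begins 45 mm behind the grasp point.
Start: joints at [1.185, 0.689, -0.195, 1.565, 0.157, 0.902, -0.215], TCP at [0.255, -0.571, 0.258] pointing down, gripper open.
Joint ranges: [-3.01, 3.01], [-0.46, 2.08], [-1.47, 1.51], [0.13, 2.56], [-1, 4.14], [0.04, 2.09], [-2.66, 2.66]. Speed limits (rad/s): [2.57, 2.57, 3.14, 3.14, 3.14, 3.14, 3.14].

### API

Orientations are given as a unit quaternion [x, y, z, w].
In Python, from plant import r gives the robot as it stands.
- The arm moves only by the shell command python3 -m inch 'ROWS' [FORCE]. ROWS is JSON, a list of rows, each a list of 5 numbers: the shift along the world's x, y, z in units of 25 mm (1.0 is 25 mm), then the turn about the world's z in units of 6 degrees (1.0 is 6 degrees), then the finger opening in mm, from 0 to 88.1. A call has 1 to 5 rows; each row shifts and turns the commanded pose from where the row before left it; what a row does not reach is not made up. A row lasts 1/10 s, in which the tool goes at most 50 mm and 8.59 degrees, less where a joint would pass 70% of its speed; a pose out of reach is approached as far as the arm can. A call is refused whole if a number of a shift passes 1 or a number of a turn 1, either way. A call with a gripper value outside its range is refused whole. The fingers move at their own pace and stop on an object; FORCE is the grip in N (left out, the last holds). Time passes only in rows, so rows that do not move let the fingers close. It gives the time, the measured TCP pose, the force and the opening at its end, in the units of the state.
- r.get_state(): the state, without advancing time (a new reading comes with each control period).
- r.snapshot(name): name is "scene" or "top" or "wrist"; returns a dict with "pixels" (420x560x3 uint8, red, green, blue), "range_z" (420x560 float32, m along the optical axis (not along the pixel's ray), 0 where there is no reading), "K" (3x3 intrinsics, pixels), "position" and "attitude" of the camera in the world. Camera axes: x right, y up, looking along -z (the intrinsics and any distortion apply to the point x, -y, -z); pixel columns grow to the right and rows downward; lengths in m; the calibration is good to about 2 mm. The wrist camera is an equidistant fisheye: a pixel r from the principal point sees the ray r / f radians off the axis. A picture is of the moment at which its call begins.
- r.finish_job(): hands the job in, once; it reports no verdict.
The state is a dict: "clock": time; "q": joint angles; "qd": joint speeds; "joint_torque": joint torques, N m; "tool_pos": TCP position; "eef_rot": TCP orientation; "contact_force": force on the tool from outside, world axes, zero at the start; "moment": the same for the moment, N m; "opening": opening from 0.0 (shut) to 1.0 (fully open).
Only numpy, scipy, OpenCV 4.12 (cv2) and the standard library are available. Lean on these libraries where they do the work, as an engineer would, in place of code of your own. Each camera call takes 0.05 s, during which the arm holds its last target. There are 200 camera calls.

### The job

Fit the case rest onto the splined spindle of the swivel base: set its hub over the spindle, rock it until the teeth mesh and push it fully home. Then lay the larger closed glasses case squarely on top of the rest, lengthwise along it and centred, and stack the smaller case squarely and centred on the larger one. Set things down rather than dropping them, let go of everything and leave the other things on the table where they are.

Things in the scene. Friction and masses are not known exactly. Their poses are not given: they have to be found in the camera images.
- base: Fixed swivel base: black box 130 x 130 mm, 30 mm high, then a grey disc (92 mm diameter) up to 40 mm and a steel shoulder disc (72 mm) up to 46 mm, with an upright splined spindle in the middle. Origin: centre of its underside, on the spindle's axis.
- spindle_seat (a point): Centre of the shoulder's flat top, where the hub seats: 46 mm above the table, on the vertical spindle axis. The spindle's own angle varies and is NOT shown by this frame or the base's: find it by rocking or by eye. It is braked (0.6 Nm turns it): light pressing and rocking leave it still; once meshed it turns with the hub.
- spindle_teeth (a point): Point on the spindle axis level with the flat upper ends of its teeth, 35 mm above the shoulder. 6 straight teeth from here down, 60 degrees apart, 8 mm wide, tip radius 20.5 mm. Above it a plain round nose, radius 13.5 mm, that guides the bore: it tapers from 12 mm above this point to radius 6 mm at its end, 22 mm above.
- rest: Case rest: flat aluminium bar 160 mm (x) by 56 mm (y) by 20 mm thick, on a central dark steel hub, 12-sided, 57 mm across; loose, 0.35 kg, standing on its hub. Origin: centre of the hub's lower end; z up the hub axis. Bar underside 65 mm, top 85 mm above the origin. Grip the bar across its 56 mm width, at its middle, from above. Fully home its origin meets spindle_seat.
- rest_top (a point): Centre of the rest's flat top, 85 mm above the hub's lower end; axes as the rest. Hub bore: 44 mm diameter, 65 mm deep, open below; in its lowest 35 mm 6 inner teeth 60 degrees apart (one at +x), 5 mm wide, inner radius 15 mm. They enter the spindle's gaps with 5 degrees of play each way, 1.5 mm radially; any of six positions. Unmeshed, it stands 35 mm too high.
- case_big: The larger closed hard glasses case: black box 165 mm (x) by 60 mm (y) by 48 mm high (z), rounded edges, shut for good, about 0.3 kg. Origin: centre of its underside. Lies flat. Grip across the 60 mm width.
- case_small: The smaller closed hard glasses case: black box 130 mm (x) by 50 mm (y) by 40 mm high (z), shut for good, about 0.2 kg. Origin: centre of its underside. Lies flat. Grip across the 50 mm width.
- remote: Bystander: black remote control lying flat, 170 x 44 x 18 mm, origin at the centre of its underside, x along its length.
- glasses: Bystander: pair of 3D glasses, open, about 110 x 140 x 40 mm, standing on rims and ear ends; origin under the middle.
- mug: Bystander: white mug, 80 mm diameter, 90 mm high, handle at its +y; origin at the centre of its underside.
- disc_set: Bystander: flat cardboard disc box, 190 x 135 x 28 mm, origin at the centre of its underside.
- tin: Bystander: small round steel tin, 68 mm diameter, 30 mm high, origin at the centre of its underside.
- bowl: Bystander: wooden bowl, 130 mm diameter, 55 mm high, origin at the centre of its underside.
Not all that is in view belongs to the job. What is shaped like the case_small but pink, purple or white is not meant.

How it is judged:
By the outcome, as a careful person would: the job done as asked, in the order asked, and still so for the second after the job is handed in, with the robot touching nothing.
It also fails if it takes over 72 s, if anything falls off the work surface, if the arm or the gripper's body presses on something with over 40 N, if the wrist force passes 120 N, or if a joint passes its speed limit or range.

## Working session

There is one attempt and no reset: what is moved stays moved. The work goes in short steps, Python scripts to look and compute and a shell command to move; the robot and the scene stay as the last step left them, time stands still between calls to the robot, and variables do not carry over. Pictures are saved under pics/ and viewed, about 8 in all and at most 12, crops included, and the job is handed in when it is done.

```bash
ls; mkdir -p pics; cat > h.py <<'E'
import numpy as np, cv2
from scipy.spatial.transform import Rotation as R
from plant import r
def cloud(s):
    z=s["range_z"];K=s["K"];v,u=np.mgrid[:z.shape[0],:z.shape[1]]
    P=np.stack([(u-K[0,2])/K[0,0]*z,-(v-K[1,2])/K[1,1]*z,-z],-1)
    A=np.array(s["attitude"]);M=A if A.shape==(3,3) else R.from_quat(A).as_matrix()
    W=P@M.T+np.array(s["position"]);W[z==0]=np.nan
    return W
def save(s,n): cv2.imwrite("pics/"+n,s["pixels"][:,:,::-1])
E
python3 - <<'E'
from h import *
a=r.snapshot("top");b=r.snapshot("scene")
np.savez("a.npz",**{k:np.array(v) for k,v in a.items()})
im=np.vstack([a["pixels"],]);save(a,"top.png");save(b,"scene.png")
print(a["position"],a["attitude"],b["position"],a["K"],r.tips_ahead)
W=cloud(a);print(np.nanmin(W[...,2]),np.nanmedian(W[...,2]))
for v in range(20,420,60): print([tuple(np.round(W[v,u],2)) for u in range(20,560,130)])
print(r.get_state())
E
```

```text
pics
[ 0.26370171 -0.06088526  1.58336251] [-0.06393483  0.06002713  0.70888133 -0.69985451] [1.42212752 0.69195451 1.2883242 ] [[456.7524277    0.         283.19131593]
 [  0.         456.7524277  209.18109754]
 [  0.           0.           1.        ]] 0.019
-0.7814198932038605 -0.0019916864524436306
[(np.float64(1.77), np.float64(1.41), np.float64(-0.74)), (np.float64(1.77), np.float64(0.68), np.float64(-0.75)), (np.float64(1.75), np.float64(-0.05), np.float64(-0.75)), (np.float64(1.54), np.float64(-0.68), np.float64(-0.43)), (np.float64(1.74), np.float64(-1.51), np.float64(-0.77))]
[(np.float64(1.42), np.float64(1.38), np.float64(-0.75)), (np.float64(1.34), np.float64(0.63), np.float64(-0.63)), (np.float64(1.39), np.float64(-0.04), np.float64(-0.75)), (np.float64(1.25), np.float64(-0.67), np.float64(-0.46)), (np.float64(1.38), np.float64(-1.46), np.float64(-0.76))]
[(np.float64(1.07), np.float64(1.36), np.float64(-0.76)), (np.float64(0.81), np.float64(0.43), np.float64(0.0)), (np.float64(0.8), np.float64(-0.05), np.float64(0.0)), (np.float64(0.75), np.float64(-0.48), np.float64(0
[... 1199 characters left out ...]
0.65))]
{'clock': 0.1, 'q': array([ 1.18481283,  0.68990936, -0.19448884,  1.56624302,  0.15727808,
        0.90251322, -0.21509172]), 'qd': array([ 0.00026059, -0.00276619, -0.00065595, -0.00216601, -0.00015939,
        0.00050957,  0.00091899]), 'joint_torque': array([-2.99772852e-03, -5.28492701e+01, -1.27174672e+00, -1.53835416e+01,
       -5.26978460e-02,  1.98049813e-03,  2.69883947e-05]), 'tool_pos': array([ 0.25445484, -0.57025961,  0.25698285]), 'eef_rot': array([ 9.78048204e-01,  2.08377062e-01, -2.37317566e-04, -8.09150669e-04]), 'contact_force': array([-0.02512288, -0.71992035, -0.94670201]), 'moment': array([ 0.02916451, -0.00665383, -0.01804405]), 'opening': 1.0019823340711789}
```

View pics/top.png

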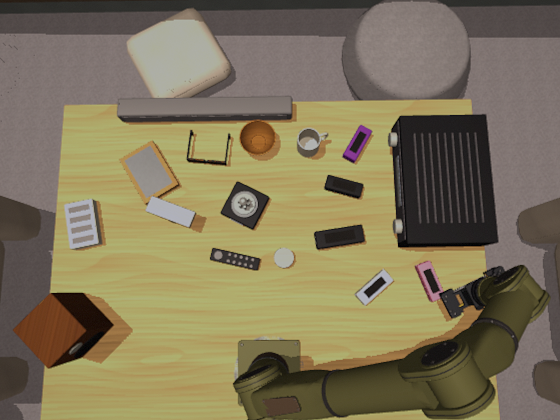

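View pics/scene.png

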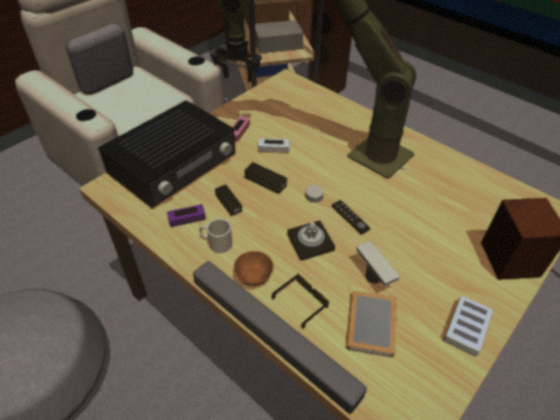

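The top view shows the rest at about (171,212), base (245,205), big case (339,237) and small black case (343,187). The purple, white and pink cases are decoys. Next I measure each one from the cloud.

```bash
python3 - <<'E'
from h import *
a=dict(np.load("a.npz"));W=cloud(a)
def fit(n,u0,u1,v0,v1,zl,zh):
    p=W[v0:v1,u0:u1].reshape(-1,3);p=p[(p[:,2]>zl)&(p[:,2]<zh)]
    c,s,an=cv2.minAreaRect(p[:,:2].astype(np.float32))
    print(n,np.round(c,4),np.round(s,4),round(an,1),"z",np.round(np.median(p[:,2]),4),len(p))
fit("rest",140,203,190,235,.075,.095)
fit("basebox",215,275,178,232,.022,.034)
fit("shoulder",215,275,178,232,.043,.05)
fit("spin",215,275,178,232,.07,.12)
fit("big",308,370,218,255,.04,.056)
fit("small",318,370,170,203,.032,.048)
fit("remote",205,265,245,275,.012,.03)
fit("table",250,300,300,330,-.02,.02)
p=W[178:232,215:275].reshape(-1,3);p=p[p[:,2]>.075];print(np.round(np.median(p,0),4))
E
```

```text
rest [0.5276 0.3229] [0.1618 0.0565] 68.6 z 0.0845 800
basebox [0.5569 0.0794] [0.1305 0.1304] 62.9 z 0.0288 739
shoulder [0.5543 0.0795] [0.0845 0.0817] 57.7 z 0.0454 189
spin [0.5574 0.0796] [0.0365 0.0408] 35.0 z 0.0916 92
big [ 0.4405 -0.2432] [0.0606 0.1656] 8.6 z 0.0473 832
small [ 0.6168 -0.2656] [0.1294 0.0528] 73.7 z 0.0394 516
remote [0.3607 0.1164] [0.1693 0.0653] 76.7 z 0.0181 609
table [ 0.1831 -0.0196] [0.1674 0.0967] 89.3 z -0.0001 1493
[0.5535 0.0783 0.0926]
```

```bash
python3 -m inch '[[0.4,1,0.2,0.3,88],[0.4,1,0.2,0.3,88],[0.4,1,0.2,0.3,88],[0.4,1,0.2,0.3,88],[0.4,1,0,0.3,88]]' 
python3 -m inch '[[0.4,1,0,0.3,88],[0.4,1,0,0.3,88],[0.4,1,0,0.3,88],[0.4,1,0,0.3,88],[0.4,1,0,0.3,88]]'
python3 -m inch '[[0.4,1,0,0.3,88],[0.4,1,0,0.3,88],[0.4,1,0,0.3,88],[0.4,1,0,0.3,88],[0.4,1,0,0.3,88]]'
python3 -m inch '[[0.4,1,0,0.3,88],[0.4,1,0,0.3,88],[0.4,1,0,0.3,88],[0.4,1,0,0.3,88],[0.4,1,0,0.3,88]]'
python3 -m inch '[[0.4,1,0,0.3,88],[0.4,1,0,0.3,88],[0.4,1,0,0.3,88],[0.4,1,0,0.3,88],[0.4,1,0,0.3,88]]'
python3 - <<'E'
from h import *
s=r.snapshot("wrist");np.savez("w.npz",**{k:np.array(v) for k,v in s.items()})
save(s,"w1.png");print(s["position"],s["attitude"],s["K"]);print(r.get_state())
E
```

```text
clock: 0.6
tool_pos: [0.3051, -0.4448, 0.278]
eef_rot: [0.959, 0.285, 0.0, 0.0]
contact_force: [0.3, 0.1, 0.1]
opening: 0.999
clock: 1.1
tool_pos: [0.3548, -0.3196, 0.2775]
eef_rot: [0.933, 0.359, -0.0, -0.0]
contact_force: [0.5, 0.2, -0.9]
opening: 1.001
clock: 1.6
tool_pos: [0.4048, -0.1947, 0.2776]
eef_rot: [0.902, 0.431, -0.0, -0.0]
contact_force: [0.0, -0.3, -0.1]
opening: 0.999
clock: 2.1
tool_pos: [0.4548, -0.0697, 0.2776]
eef_rot: [0.865, 0.501, -0.0, -0.0]
contact_force: [0.3, -0.6, 0.1]
opening: 0.998
clock: 2.6
tool_pos: [0.5048, 0.0552, 0.2775]
eef_rot: [0.824, 0.567, -0.0, -0.0]
contact_force: [0.3, -0.2, 0.4]
opening: 0.997
[0.52811805 0.11772779 0.40382427] [-0.13100866  0.02389364 -0.17996035  0.97461792] [[325.1922621    0.         277.99197413]
 [  0.         325.1922621  203.05111171]
 [  0.           0.           1.        ]]
{'clock': 2.65, 'q': array([ 0.05347782,  0.53025887, -0.40704675,  1.87804426,  0.28101242,
        0.78568562, -0.8603026 ]), 'qd': array([ 0.03069085, -0.02279732, -0.01001172,  0.03163191, -0.0156794 ,
       -0.02960021,  0.03264518]), 'joint_torque': array([  6.7838788 , -43.29131126,   2.0965793 , -10.68777502,
         0.69716614,   1.12376701,  -0.04588436]), 'tool_pos': array([0.50660005, 0.06093671, 0.27789509]), 'eef_rot': array([ 0.82148029,  0.57022975,  0.00249285, -0.00139341]), 'contact_force': array([ 2.16782874,  3.15262473, -0.04585127]), 'moment': array([ 0.22805356, -0.24192838,  0.03880997]), 'opening': 0.9990992690817881}
```

View pics/w1.png

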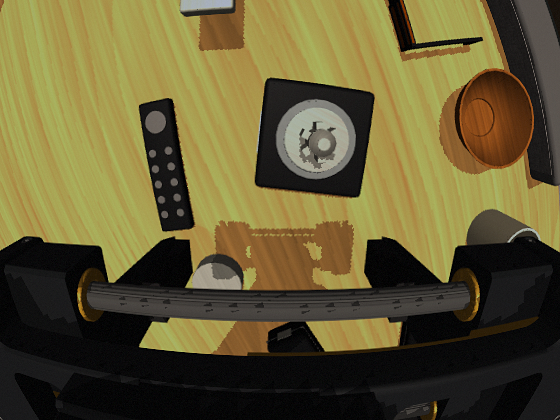

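The wrist view shows the base at (315,138) with the spindle's teeth around (318,145). I'll rectify it to the tooth plane and measure the tooth phase.

```bash
cat >> h.py <<'E'
def wcloud(s):
    z=s["range_z"];K=s["K"];v,u=np.mgrid[:z.shape[0],:z.shape[1]]
    x=(u-K[0,2])/K[0,0];y=(v-K[1,2])/K[1,1];t=np.hypot(x,y)+1e-9
    k=np.tan(np.minimum(t,1.4))/t
    P=np.stack([x*k*z,-y*k*z,-z],-1)
    W=P@R.from_quat(s["attitude"]).as_matrix().T+np.array(s["position"]);W[z==0]=np.nan
    return W
def wproj(s,X):
    p=(X-np.array(s["position"]))@R.from_quat(s["attitude"]).as_matrix()
    p=p*[1,-1,-1];K=s["K"];h=np.hypot(p[...,0],p[...,1]);t=np.arctan2(h,p[...,2])
    return np.stack([K[0,2]+K[0,0]*t*p[...,0]/h,K[1,2]+K[1,1]*t*p[...,1]/h],-1)
E
python3 - <<'E'
from h import *
s=dict(np.load("w.npz"));W=wcloud(s);p=W[60:210,240:390].reshape(-1,3);p=p[~np.isnan(p[:,0])]
def f(zl,zh):
    q=p[(p[:,2]>zl)&(p[:,2]<zh)];c,sz,an=cv2.minAreaRect(q[:,:2].astype(np.float32));print(zl,np.round(c,4),np.round(sz,4),round(an,1),len(q))
f(.024,.034);f(.042,.05);f(.036,.05);f(.095,.11)
c=np.array([.5555,.0790])
def ph(q):
    d=q[:,:2]-c;R_=np.hypot(*d.T);a=np.arctan2(d[:,1],d[:,0]);m=(R_>14.5e-3)&(R_<22e-3);z=np.exp(6j*a[m]).mean();print(m.sum(),abs(z),np.degrees(np.angle(z))/6)
ph(p[(p[:,2]>.076)&(p[:,2]<.086)]);ph(p[(p[:,2]>.07)&(p[:,2]<.09)])
q=p[(p[:,2]>.074)&(p[:,2]<.087)];d=q[:,:2]-c;a=np.degrees(np.arctan2(d[:,1],d[:,0]));m=np.hypot(*d.T)>.0145;print(np.histogram(a[m],36,(-180,180))[0])
n=560;g=np.linspace(-.035,.035,n);X=np.stack([c[0]-g[:,None]+0*g,c[1]-g[None]+0*g[:,None],0*g+0*g[:,None]+.081],-1)
m=wproj(s,X).astype(np.float32);im=cv2.remap(s["pixels"],m[...,0],m[...,1],cv2.INTER_CUBIC)[:,:,::-1]
cv2.imwrite("pics/orth1.png",im)
E
```

```text
0.024 [0.5591 0.0786] [0.1306 0.1297] 62.8 6713
0.042 [0.5584 0.0788] [0.0713 0.0717] 33.2 2196
0.036 [0.5591 0.0785] [0.0911 0.0907] 75.1 3995
0.095 [0.5588 0.0785] [0.0231 0.0218] 25.5 425
229 0.4717520742169093 11.521267720452526
243 0.4674912117007795 11.22673347930557
[10  9  8  0  0  0  4 17 16 14  0  0  2 17 16  0  0  2 20 25  4  1  3 18
 22 14  0  0  1 13 13 10  0  0  0  1]
```

View pics/orth1.png

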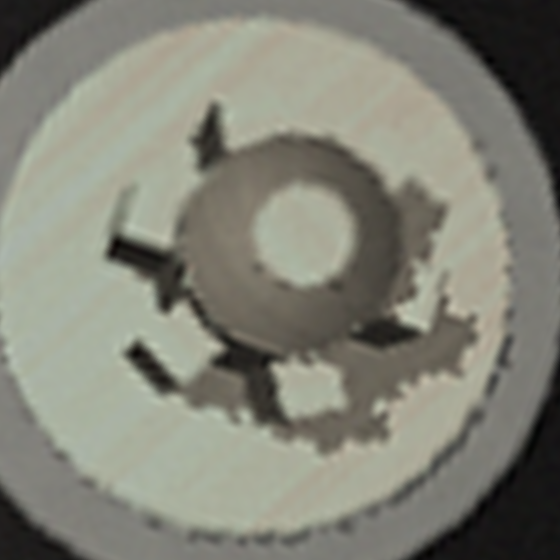

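```bash
python3 - <<'E'
from h import *
s=dict(np.load("w.npz"));W=wcloud(s);p=W[60:210,240:390].reshape(-1,3);p=p[~np.isnan(p[:,0])]
c=np.array([.5589,.0786])
q=p[(p[:,2]>.076)&(p[:,2]<.086)];d=q[:,:2]-c;rr=np.hypot(*d.T);a=np.arctan2(d[:,1],d[:,0])
for lo in(.0145,.0165):
  m=(rr>lo)&(rr<.022);z=np.exp(6j*a[m]).mean();print(m.sum(),abs(z),np.degrees(np.angle(z))/6)
  print(np.histogram(np.degrees(a[m])%60,12,(0,60))[0],np.histogram(np.degrees(a[m]),36,(-180,180))[0])
st=r.get_state();print(st["tool_pos"],st["eef_rot"])
# rest seen from the wrist
p=W.reshape(-1,3);p=p[(p[:,2]>.075)&(p[:,2]<.095)&(p[:,1]>.2)];print(len(p),p.min(0) if len(p) else 0)
E
```

```text
301 0.6805637235998593 12.316569017389755
[52 57 53 58 54 10  0  0  0  0  0 17] [20 18  9  0  0  5 20 19 11  0  0  0 13 16  6  0  0  1 16 19 14  0  0  0
 18 18 12  0  0  3 22 21 12  0  0  8]
208 0.7135143921859791 12.162216283440896
[37 43 38 41 38  3  0  0  0  0  0  8] [15 13  5  0  0  3 14 13  8  0  0  0 10 13  4  0  0  0 13 13  8  0  0  0
 12 12  9  0  0  1 16 15  7  0  0  4]
[0.50660005 0.06093671 0.27789509] [ 0.82148029  0.57022975  0.00249285 -0.00139341]
688 [0.47538822 0.23844525 0.07509766]
```

```bash
python3 -m inch '[[0,1,0,0,88],[0,1,0,0,88],[0,1,0,0,88],[0,1,0,0,88],[0,1,0,0,88]]' 
python3 -m inch '[[0,1,0,0,88],[0,1,0,0,88],[0,0.8,0,0,88],[0,0.5,0,-0.07,88],[0,0.2,0,0,88]]'
python3 -m inch '[[0,0,0,0,88],[0,0,0,0,88]]'
cat >> h.py <<'E'
def rect(W,zl,zh,lo,hi):
    p=W.reshape(-1,3);m=(p[:,2]>zl)&(p[:,2]<zh)&(p[:,0]>lo[0])&(p[:,1]>lo[1])&(p[:,0]<hi[0])&(p[:,1]<hi[1]);p=p[m]
    c,s,an=cv2.minAreaRect(p[:,:2].astype(np.float32));print(np.round(c,4),np.round(s,4),round(an,1),"z",np.round(np.median(p[:,2]),4),len(p))
E
python3 - <<'E'
from h import *
s=r.snapshot("wrist");W=wcloud(s);save(s,"w2.png")
print(s["position"]);t=r.get_state();print(t["tool_pos"],t["contact_force"],t["eef_rot"])
rect(W,.08,.09,(.4,.23),(.65,.42));rect(W,.024,.034,(.45,-.02),(.66,.17));rect(W,.042,.05,(.5,.02),(.62,.14));rect(W,.096,.11,(.5,.02),(.62,.14))
E
```

```text
clock: 3.15
tool_pos: [0.5045, 0.1799, 0.2774]
eef_rot: [0.824, 0.567, -0.0, 0.0]
contact_force: [-0.8, -0.0, 0.0]
opening: 0.998
clock: 3.65
tool_pos: [0.5044, 0.2678, 0.2775]
eef_rot: [0.826, 0.564, -0.0, -0.0]
contact_force: [-0.6, -1.0, -0.4]
opening: 1.0
clock: 3.85
tool_pos: [0.505, 0.2653, 0.2775]
eef_rot: [0.826, 0.563, -0.0, 0.001]
contact_force: [0.1, -0.1, -0.6]
opening: 0.997
[0.52885042 0.32777126 0.40386705]
[0.50504535 0.26524608 0.27763463] [ 0.20496684 -0.95922642 -0.23673271] [ 8.26424950e-01  5.63046529e-01 -3.75872846e-04  5.16816059e-04]
[0.5293 0.3231] [0.1597 0.0561] 68.8 z 0.0844 8875
[0.5584 0.08  ] [0.1297 0.1292] 62.4 z 0.0293 1860
[0.5463 0.1014] [0.0338 0.0231] 10.2 z 0.0456 310
[0.5561 0.0754] [0.0157 0.0097] 9.9 z 0.1023 45
```

```bash
python3 -m inch '[[0.32,0.77,-1,0,88],[0.32,0.77,-1,0,88],[0.32,0.77,-1,0,88],[0,0,-1,0,88],[0,0,-1,0,88]]' 
python3 -m inch '[[0,0,-1,0,88],[0,0,-0.6,0,88],[0,0,-0.4,0,88],[0,0,-0.6,0,88],[0,0,0,0,88]]'
python3 -m inch '[[0,0,0,0,50],[0,0,0,0,50],[0,0,0,0,50],[0,0,0,0,50],[0,0,0,0,50]]' 45
```

```text
clock: 4.4
tool_pos: [0.5292, 0.3241, 0.1517]
eef_rot: [0.826, 0.563, 0.0, 0.0]
contact_force: [-0.5, 0.5, 0.0]
opening: 0.998
clock: 4.9
tool_pos: [0.5282, 0.3237, 0.0864]
eef_rot: [0.826, 0.564, -0.001, 0.0]
contact_force: [-0.9, -0.6, -0.8]
opening: 1.003
clock: 5.4
tool_pos: [0.5294, 0.3247, 0.0884]
eef_rot: [0.826, 0.564, 0.001, 0.0]
contact_force: [-0.1, 0.0, 1.8]
opening: 0.631
```

```bash
python3 -m inch '[[0,0,1,0,50],[0,0,1,0,50],[0,0,1,0,50],[0,0,1,0,50],[0,0,1,0,50]]' 
python3 -m inch '[[0.1,-0.7,0,0.5,50],[0.1,-1,0,0.5,50],[0.1,-1,0,0.5,50],[0.1,-1,0,0.5,50],[0.1,-1,0,0.5,50]]'
python3 -m inch '[[0.1,-1,0,0.5,50],[0.1,-1,0,0.5,50],[0.1,-1,0,0.5,50],[0.1,-1,0,0.5,50],[0.2,-0.8,0,0.5,50]]'
python3 -m inch '[[0.06,-0.3,0,0.5,50],[0,0,0,0.07,50],[0,0,0,0,50],[0,0,0,0,50]]'
python3 - <<'E'
from h import *
s=r.snapshot("wrist");W=wcloud(s);t=r.get_state();print(t["tool_pos"],t["contact_force"],2*np.degrees(np.arctan2(t["eef_rot"][1],t["eef_rot"][0])))
rect(W,.18,.235,(.45,-.02),(.66,.18))
s=r.snapshot("top");W=cloud(s);c=s["pixels"][150:260,180:320]
cv2.imwrite("pics/t2.png",cv2.resize(c,None,fx=4,fy=4,interpolation=2)[:,:,::-1])
p=W[150:260,180:320].reshape(-1,3);p=p[(p[:,2]>.19)&(p[:,2]<.225)];print(len(p),p.min(0),p.max(0))
rect(W,.19,.22,(.5,-.02),(.61,.18))
E
```

```text
clock: 5.9
tool_pos: [0.5281, 0.324, 0.2132]
eef_rot: [0.826, 0.564, -0.001, 0.0]
contact_force: [0.3, 0.4, -3.0]
opening: 0.634
clock: 6.4
tool_pos: [0.5407, 0.2056, 0.2122]
eef_rot: [0.744, 0.668, -0.001, -0.0]
contact_force: [0.1, 0.3, -2.8]
opening: 0.633
clock: 6.9
tool_pos: [0.5554, 0.0847, 0.2121]
eef_rot: [0.651, 0.759, -0.001, -0.0]
contact_force: [0.3, 0.8, -3.5]
opening: 0.631
clock: 7.3
tool_pos: [0.5574, 0.0808, 0.2127]
eef_rot: [0.629, 0.778, 0.0, -0.0]
contact_force: [-0.7, -0.3, -1.9]
opening: 0.633
[0.55744776 0.08074329 0.2127725 ] [-0.30078184  0.16048326 -4.0052761 ] 102.11863437187154
[0.5536 0.0948] [0.0886 0.129 ] 12.3 z 0.2091 32954
215 [0.51300463 0.11098863 0.19244587] [0.56940787 0.16099255 0.21806461]
[0.5426 0.1363] [0.0559 0.0448] 15.4 z 0.2085 215
```

View pics/t2.png

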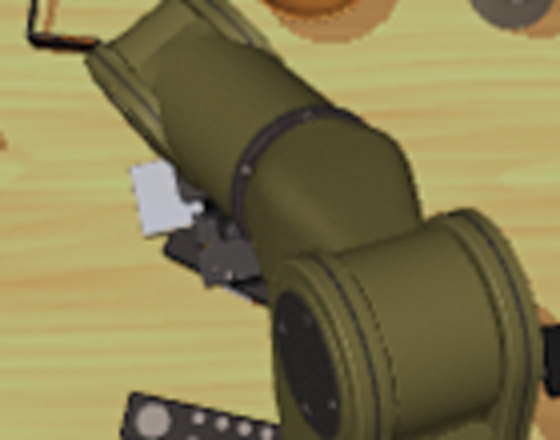

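```bash
python3 - <<'E'
from h import *
s=r.snapshot("wrist");W=wcloud(s);t=r.get_state()
p=W.reshape(-1,3);p=p[(p[:,2]>.203)&(p[:,2]<.216)];d=np.array([np.cos(np.radians(102.2)),np.sin(np.radians(102.2))]);n=np.array([-d[1],d[0]])
e=(p[:,:2]-t["tool_pos"][:2]);a=e@d;b=e@n
q=(a>.05)&(a<.12)&(abs(b)<.04);print(np.percentile(a[q],[90,99,99.8]),np.percentile(b[q],[.5,99.5]),np.median(p[q,2]))
E
python3 -m inch '[[0,0,-0.5,0,50],[0,0,-0.5,0,50],[0,0,-0.4,0,50],[0,0,-0.2,0,50],[0,0,0,0,50]]'
python3 -m inch '[[0,0,-0.15,0,50],[0,0,-0.15,0,50],[0,0,-0.1,0,50],[0,0,0,0,50]]'
```

```text
[0.0759214  0.07883338 0.07909474] [-0.02648487  0.02822124] 0.20901142288109964
clock: 7.95
tool_pos: [0.5574, 0.0796, 0.1716]
eef_rot: [0.629, 0.778, -0.001, -0.001]
contact_force: [0.6, -0.3, -2.8]
opening: 0.633
clock: 8.35
tool_pos: [0.5577, 0.0794, 0.1625]
eef_rot: [0.629, 0.777, -0.0, -0.0]
contact_force: [-1.0, -0.3, -2.5]
opening: 0.632
```

The hub is already 7 mm below the unmeshed height with no load, so the teeth are entering. I'll keep lowering.

```bash
python3 -m inch '[[0,0,-0.25,0,50],[0,0,-0.25,0,50],[0,0,-0.2,0,50],[0,0,-0.1,0,50],[0,0,0,0,50]]'
python3 -m inch '[[0,0,-0.12,0,50],[0,0,-0.1,0,50],[0,0,-0.05,0,50],[0,0,0,0,50]]'
```

```text
clock: 8.85
tool_pos: [0.5576, 0.0796, 0.1423]
eef_rot: [0.629, 0.777, -0.0, -0.0]
contact_force: [-0.2, 0.2, -3.3]
opening: 0.631
clock: 9.25
tool_pos: [0.5577, 0.0795, 0.1359]
eef_rot: [0.629, 0.777, -0.0, -0.0]
contact_force: [0.2, -0.4, -3.1]
opening: 0.627
```

```bash
python3 -m inch '[[0,0,-0.05,0,50],[0,0,-0.05,0,50],[0,0,0,0,50]]'
python3 -m inch '[[0,0,-0.08,0,50],[0,0,-0.08,0,50],[0,0,0,0,50]]'
```

```text
clock: 9.55
tool_pos: [0.5578, 0.0796, 0.1343]
eef_rot: [0.629, 0.777, 0.0, 0.0]
contact_force: [-0.8, -0.9, 4.3]
opening: 0.628
clock: 9.85
tool_pos: [0.5585, 0.0796, 0.1336]
eef_rot: [0.629, 0.777, 0.001, 0.002]
contact_force: [-6.3, -1.9, 30.7]
opening: 0.629
```

The rest is seated: TCP dropped to the home height with a firm 30 N stop. I'll release and go look at the big case.

```bash
python3 -m inch '[[0,0,0.12,0,88],[0,0,0,0,88],[0,0,0,0,88],[0,0,0,0,88],[0,0,0.3,0,88]]'
python3 -m inch '[[0,0,0.7,0,88],[0,0,1,0,88],[0,0,1,0,88],[0,0,1,0,88],[0,0,1,0,88]]'
python3 -m inch '[[-0.25,-1,0,-0.05,88],[-0.25,-1,0,-0.05,88],[-0.25,-1,0,-0.05,88],[-0.25,-1,0,-0.05,88],[-0.25,-1,0,-0.05,88]]'
python3 -m inch '[[-0.25,-1,0,-0.05,88],[-0.25,-1,0,-0.05,88],[-0.25,-1,0,-0.05,88],[-0.25,-1,0,-0.05,88],[-0.25,-1,0,-0.05,88]]'
python3 -m inch '[[-0.35,-1,0,-0.05,88],[-0.35,-1,0,-0.05,88],[-0.35,-1,0,0,88],[-0.35,-1,0,0,88],[-0.3,-0.8,0,0,88]]'
python3 -m inch '[[0,-0.5,0,0,88],[0,0,0,0,88],[0,0,0,0,88]]'
python3 - <<'E'
from h import *
s=r.snapshot("wrist");W=wcloud(s);t=r.get_state();print(t["tool_pos"],t["contact_force"],2*np.degrees(np.arctan2(t["eef_rot"][1],t["eef_rot"][0])))
rect(W,.043,.053,(.38,-.36),(.51,-.13));save(s,"w3.png")
rect(W,.036,.045,(.53,-.36),(.7,-.18))
s=r.snapshot("top");W=cloud(s);save(s,"t3.png")
rect(W,.12,.14,(.45,-.02),(.66,.18)); rect(W,.025,.034,(.45,-.02),(.66,.18)); rect(W,.04,.055,(.35,-.36),(.51,-.13))
E
```

```text
clock: 10.35
tool_pos: [0.557, 0.0792, 0.1391]
eef_rot: [0.629, 0.777, -0.001, -0.001]
contact_force: [-1.3, -0.7, 0.4]
opening: 0.997
clock: 10.85
tool_pos: [0.5576, 0.0795, 0.2588]
eef_rot: [0.629, 0.777, 0.0, -0.0]
contact_force: [-0.0, 0.1, 0.3]
opening: 1.0
clock: 11.35
tool_pos: [0.5261, -0.0464, 0.2578]
eef_rot: [0.639, 0.769, 0.0, 0.0]
contact_force: [-0.3, -0.1, -0.4]
opening: 0.999
clock: 11.85
tool_pos: [0.4949, -0.1714, 0.2578]
eef_rot: [0.649, 0.761, 0.0, 0.0]
contact_force: [0.7, -0.6, -0.2]
opening: 1.003
clock: 12.35
tool_pos: [0.4519, -0.2921, 0.2576]
eef_rot: [0.654, 0.757, -0.0, -0.0]
contact_force: [1.0, 0.1, -0.2]
opening: 0.998
clock: 12.65
tool_pos: [0.4535, -0.3019, 0.2576]
eef_rot: [0.653, 0.758, 0.001, -0.0]
contact_force: [0.0, 0.2, -0.4]
opening: 0.999
[ 0.45352746 -0.30142221  0.25764517] [-0.60411121  0.61487607 -0.20367165] 98.57273860465732
[ 0.4424 -0.2446] [0.0602 0.1636] 8.6 z 0.0474 8624
[ 0.6193 -0.2671] [0.1289 0.05  ] 73.7 z 0.0395 3931
[0.5567 0.0787] [0.0572 0.1594] 12.4 z 0.1305 844
[0.5571 0.079 ] [0.13   0.1291] 62.5 z 0.0292 399
[ 0.4407 -0.2437] [0.0599 0.1648] 8.3 z 0.0474 828
```

View pics/w3.png

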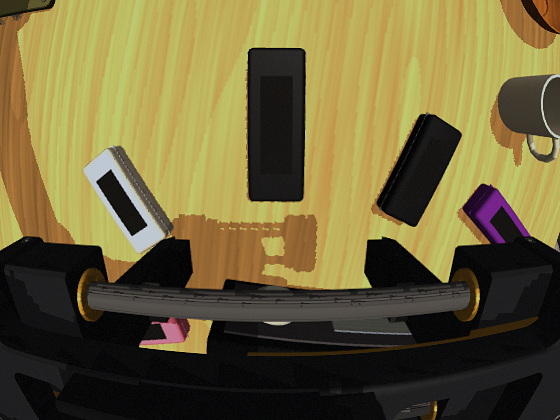

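The picture shows the big case upright at (277,125), clear of the white decoy (128,200) and the small black case (420,168). The rest's top reads 0.1305 m at yaw 102.4°, which means fully home. Next I grip the big case.

```bash
python3 -m inch '[[-0.15,0.75,-1,0,88],[-0.15,0.75,-1,0,88],[-0.16,0.79,-1,0,88],[0,0,-1,0,88],[0,0,-1,0,88]]'
python3 -m inch '[[0,0,-1,0,88],[0,0,-1,0,88],[0,0,-1,0,88],[0,0,-0.6,0,88],[0,0,-0.34,0,88]]'
python3 -m inch '[[0,0,0,0,52],[0,0,0,0,52],[0,0,0,0,52],[0,0,0,0,52],[0,0,0,0,52]]' 40
python3 -m inch '[[0,0,0.5,0,52],[0,0,1,0,52],[0,0,1,0,52],[0,0,1,0,52],[0,0,1,0,52]]'
python3 -m inch '[[0,0,1,0,52],[0,0,0.5,0,52],[0,0,0,0,52]]'
```

```text
clock: 13.25
tool_pos: [0.442, -0.2436, 0.132]
eef_rot: [0.652, 0.758, 0.001, 0.0]
contact_force: [-0.8, -0.4, -0.0]
opening: 0.996
clock: 13.75
tool_pos: [0.4416, -0.2441, 0.0329]
eef_rot: [0.652, 0.758, 0.0, -0.001]
contact_force: [0.6, -0.6, -0.3]
opening: 0.997
clock: 14.25
tool_pos: [0.4421, -0.2459, 0.0348]
eef_rot: [0.653, 0.757, 0.001, 0.001]
contact_force: [0.9, 0.6, 4.7]
opening: 0.675
clock: 14.75
tool_pos: [0.4403, -0.2458, 0.1473]
eef_rot: [0.653, 0.757, -0.0, -0.001]
contact_force: [-0.3, -1.0, -2.9]
opening: 0.672
clock: 15.05
tool_pos: [0.4416, -0.2462, 0.1851]
eef_rot: [0.653, 0.757, 0.0, 0.001]
contact_force: [-0.2, -0.1, -2.6]
opening: 0.679
```

```bash
python3 -m inch '[[0.3,0.6,0.5,0,52],[0.36,1,0.1,0.05,52],[0.36,1,0,0.05,52],[0.36,1,0,0.05,52],[0.36,1,0,0.05,52]]'
python3 -m inch '[[0.36,1,0,0.05,52],[0.36,1,0,0.05,52],[0.36,1,0,0.05,52],[0.36,1,0,0.05,52],[0.36,1,0,0.05,52]]'
python3 -m inch '[[0.36,1,0,0.05,52],[0.36,1,0,0.05,52],[0.2,0.8,0,0.08,52],[0.19,0.55,0,0,52],[0,0,0,0,52]]'
python3 -m inch '[[0,0,-0.2,0,52],[0,0,-0.2,0,52],[0,0,0,0,52]]'
python3 - <<'E'
from h import *
s=r.snapshot("wrist");W=wcloud(s);t=r.get_state();print(t["tool_pos"],t["contact_force"],2*np.degrees(np.arctan2(t["eef_rot"][1],t["eef_rot"][0])))
p=W.reshape(-1,3);d=np.array([np.cos(np.radians(102.2)),np.sin(np.radians(102.2))]);n=np.array([-d[1],d[0]])
e=(p[:,:2]-t["tool_pos"][:2]);a=e@d;b=e@n
q=(p[:,2]>.195)&(p[:,2]<.225)&(a>.03)&(a<.12)&(abs(b)<.05);print(q.sum(),np.percentile(a[q],[90,99,99.8]),np.percentile(b[q],[.5,99.5]),np.median(p[q,2]))
rect(W,.024,.034,(.45,-.02),(.66,.18));rect(W,.12,.14,(.45,-.02),(.66,.18))
save(s,"w4.png")
E
```

```text
clock: 15.55
tool_pos: [0.4849, -0.128, 0.1984]
eef_rot: [0.644, 0.765, -0.0, -0.001]
contact_force: [0.1, 0.1, -4.1]
opening: 0.679
clock: 16.05
tool_pos: [0.5294, -0.0029, 0.1983]
eef_rot: [0.634, 0.773, -0.0, -0.001]
contact_force: [0.5, -0.2, -3.4]
opening: 0.673
clock: 16.55
tool_pos: [0.5574, 0.0817, 0.1987]
eef_rot: [0.626, 0.78, 0.001, -0.001]
contact_force: [-1.0, 0.0, -2.6]
opening: 0.679
clock: 16.85
tool_pos: [0.5566, 0.0761, 0.1879]
eef_rot: [0.628, 0.778, -0.001, -0.0]
contact_force: [-0.5, 0.0, -4.6]
opening: 0.68
[0.55694305 0.07648994 0.18830708] [ 0.55573902 -0.31929773 -3.26490914] 102.13184930061288
23359 [0.07773439 0.08279082 0.08352762] [-0.02809638  0.03018537] 0.20033101380608198
[0.5608 0.0753] [0.1769 0.0411] 19.3 z 0.029 697
[0. 0.] [0. 0.] 0.0 z nan 0
  return _methods._mean(a, axis=axis, dtype=dtype,
  ret = ret.dtype.type(ret / rcount)
```

View pics/w4.png

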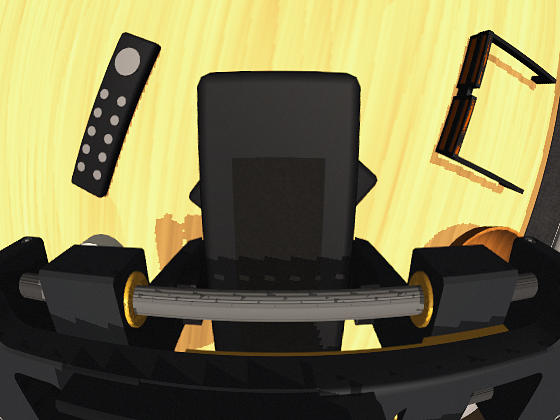

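The case is held square over the rest, end edge at rows 72-80. It needs about a 1 mm correction, then I lower it.

```bash
python3 -m inch '[[0.04,0.05,-0.2,0,52],[0,0,-0.2,0,52],[0,0,-0.2,0,52],[0,0,-0.1,0,52],[0,0,0,0,52]]'
python3 -m inch '[[0,0,-0.05,0,52],[0,0,-0.05,0,52],[0,0,0,0,52]]'
python3 -m inch '[[0,0,-0.05,0,52],[0,0,0,0,52]]'
```

```text
clock: 17.4
tool_pos: [0.5582, 0.0791, 0.171]
eef_rot: [0.628, 0.778, -0.0, -0.0]
contact_force: [-0.1, -0.5, -3.5]
opening: 0.68
clock: 17.7
tool_pos: [0.5585, 0.0793, 0.169]
eef_rot: [0.628, 0.778, -0.0, 0.0]
contact_force: [0.1, 1.1, -3.1]
opening: 0.676
clock: 17.9
tool_pos: [0.5585, 0.0792, 0.1677]
eef_rot: [0.628, 0.778, -0.0, 0.0]
contact_force: [-0.5, 0.2, -3.3]
opening: 0.677
```

```bash
python3 -m inch '[[-0.02,-0.05,0,0,52],[0,0,0,0,52],[0,0,0,0,52]]'
python3 -m inch '[[0,0,-0.04,0,52],[0,0,0,0,52]]'
python3 -m inch '[[0,0,-0.04,0,52],[0,0,0,0,52]]'
```

```text
clock: 18.2
tool_pos: [0.558, 0.0779, 0.1678]
eef_rot: [0.628, 0.778, 0.0, 0.0]
contact_force: [0.5, -0.4, -3.3]
opening: 0.675
clock: 18.4
tool_pos: [0.558, 0.078, 0.1666]
eef_rot: [0.628, 0.778, -0.0, -0.0]
contact_force: [0.1, -0.3, -3.0]
opening: 0.676
clock: 18.6
tool_pos: [0.5581, 0.0781, 0.1659]
eef_rot: [0.628, 0.778, 0.0, 0.0]
contact_force: [-0.6, -0.2, -1.7]
opening: 0.675
```

```bash
python3 -m inch '[[0,0,-0.05,0,52],[0,0,0,0,52]]'
python3 -m inch '[[0,0,0,0,60],[0,0,0,0,70],[0,0,0,0,88],[0,0,0,0,88],[0,0,0,0,88]]'
python3 -m inch '[[0,0,0.4,0,88],[0,0,1,0,88],[0,0,1,0,88],[0,0,1,0,88],[0,0,1,0,88]]'
```

```text
clock: 18.8
tool_pos: [0.5582, 0.0782, 0.1658]
eef_rot: [0.628, 0.778, 0.0, 0.001]
contact_force: [-2.8, -1.7, 8.5]
opening: 0.678
clock: 19.3
tool_pos: [0.5581, 0.078, 0.1644]
eef_rot: [0.628, 0.778, 0.0, -0.0]
contact_force: [-0.8, 0.2, 0.3]
opening: 0.998
clock: 19.8
tool_pos: [0.5579, 0.0781, 0.2762]
eef_rot: [0.628, 0.778, 0.0, 0.0]
contact_force: [0.2, -0.1, -0.1]
opening: 0.998
```

```bash
python3 -m inch '[[0.18,-1,0,-0.35,88],[0.18,-1,0,-0.35,88],[0.18,-1,0,-0.35,88],[0.18,-1,0,-0.35,88],[0.18,-1,0,-0.35,88]]'
python3 -m inch '[[0.18,-1,0,-0.35,88],[0.18,-1,0,-0.35,88],[0.18,-1,0,-0.35,88],[0.18,-1,0,-0.35,88],[0.18,-1,0,-0.35,88]]'
python3 -m inch '[[0.18,-1,0,-0.35,88],[0.18,-1,0,-0.35,88],[0.14,-1,0,-0.35,88],[0.1,-0.78,-0.5,-0.18,88],[0,0,-1,0,88]]'
python3 -m inch '[[0,0,-1,0,88],[0,0,-1,0,88],[0,0,-1,0,88],[0,0,0,0,88],[0,0,0,0,88]]'
python3 - <<'E'
from h import *
s=r.snapshot("top");W=cloud(s);rect(W,.17,.19,(.45,-.02),(.66,.18));rect(W,.12,.14,(.45,-.02),(.66,.18))
p=W.reshape(-1,3)
save(s,"t4.png");s=r.snapshot("wrist");W=wcloud(s);t=r.get_state();print(t["tool_pos"],2*np.degrees(np.arctan2(t["eef_rot"][1],t["eef_rot"][0])));save(s,"w5.png")
rect(W,.034,.046,(.53,-.36),(.7,-.18))
E
```

```text
clock: 20.3
tool_pos: [0.5806, -0.0479, 0.2753]
eef_rot: [0.697, 0.717, 0.0, 0.0]
contact_force: [0.7, -0.7, 0.3]
opening: 1.0
clock: 20.8
tool_pos: [0.6031, -0.1729, 0.2752]
eef_rot: [0.76, 0.65, 0.0, 0.0]
contact_force: [-0.8, 0.4, -0.1]
opening: 0.995
clock: 21.3
tool_pos: [0.6188, -0.2711, 0.2379]
eef_rot: [0.801, 0.599, 0.001, 0.003]
contact_force: [-0.5, -0.7, 0.1]
opening: 0.997
clock: 21.8
tool_pos: [0.6179, -0.2662, 0.1619]
eef_rot: [0.799, 0.601, -0.0, -0.001]
contact_force: [0.8, -0.4, 0.4]
opening: 0.998
[0.5546 0.0799] [0.0616 0.1648] 12.6 z 0.1784 973
[0.5263 0.0779] [0.0034 0.1509] 12.5 z 0.1368 24
[ 0.61901202 -0.26653054  0.16346545] 73.85738675513133
[ 0.62   -0.2659] [0.1278 0.0501] 73.6 z 0.0394 9198
```

View pics/w5.png

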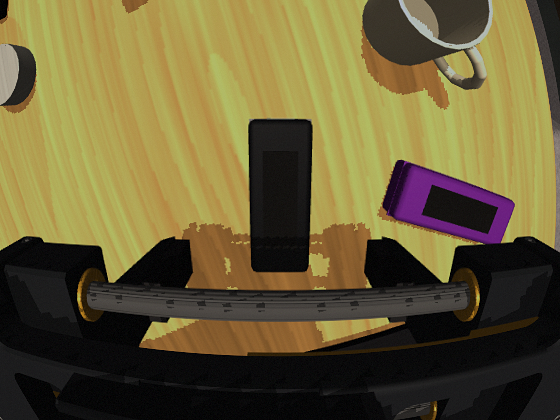

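The small black case is centred between the fingers (280,195), with purple and the mug clear. Now I grip it.

```bash
python3 -m inch '[[0.03,0,-1,0,88],[0,0,-1,0,88],[0,0,-1,0,88],[0,0,-1,0,88],[0,0,-0.7,0,88]]'
python3 -m inch '[[0,0,-0.4,0,88],[0,0,-0.27,0,88],[0,0,0,0,88]]'
python3 -m inch '[[0,0,0,0,42],[0,0,0,0,42],[0,0,0,0,42],[0,0,0,0,42],[0,0,0,0,42]]' 35
python3 -m inch '[[0,0,0.5,0,42],[0,0,1,0,42],[0,0,1,0,42],[0,0,1,0,42],[0,0,1,0,42]]'
python3 -m inch '[[0,0,1,0,42],[0,0,1,0,42],[0,0,1,0,42],[0,0,1,0,42],[0,0,0.3,0,42]]'
```

```text
clock: 22.4
tool_pos: [0.6192, -0.2667, 0.0444]
eef_rot: [0.799, 0.601, 0.0, 0.0]
contact_force: [0.8, -0.0, 1.0]
opening: 1.002
clock: 22.7
tool_pos: [0.6189, -0.2665, 0.0277]
eef_rot: [0.799, 0.601, 0.0, 0.0]
contact_force: [-0.4, 0.3, -0.0]
opening: 0.994
clock: 23.2
tool_pos: [0.6191, -0.2666, 0.0281]
eef_rot: [0.799, 0.601, 0.0, 0.0]
contact_force: [0.9, 0.1, 0.7]
opening: 0.571
clock: 23.7
tool_pos: [0.6185, -0.2664, 0.1419]
eef_rot: [0.799, 0.601, -0.0, -0.0]
contact_force: [-0.5, 0.2, -1.8]
opening: 0.565
clock: 24.2
tool_pos: [0.62, -0.2666, 0.2514]
eef_rot: [0.799, 0.601, 0.002, 0.002]
contact_force: [0.1, -0.1, -1.4]
opening: 0.566
```

```bash
python3 -m inch '[[-0.2,0.7,0,0.5,42],[-0.22,0.9,0,0.6,42],[-0.22,0.9,0,0.6,42],[-0.22,0.9,0,0.6,42],[-0.22,0.9,0,0.6,42]]'
python3 -m inch '[[-0.22,0.9,0,0.6,42],[-0.22,0.9,0,0.6,42],[-0.22,0.6,0,0.6,42],[0,0.3,0,0.05,42],[0,0,0,0,42]]'
python3 -m inch '[[0,0,0,0,42],[0,0,0,0,42]]'
cat > m.py <<'E'
from h import *
import sys
s=r.snapshot("wrist");W=wcloud(s);t=r.get_state();T=t["tool_pos"];print(T,2*np.degrees(np.arctan2(t["eef_rot"][1],t["eef_rot"][0])))
p=W.reshape(-1,3);d=np.array([np.cos(np.radians(102.3)),np.sin(np.radians(102.3))]);n=np.array([-d[1],d[0]])
a=(p[:,:2]-T[:2])@d;b=(p[:,:2]-T[:2])@n
q=(p[:,2]>T[2]-.005)&(p[:,2]<T[2]+.025)&(a>.03)&(a<.1)&(abs(b)<.05);print(q.sum(),np.percentile(a[q],[90,99,99.8]),np.percentile(b[q],[.5,99.5]),np.median(p[q,2]))
rect(W,.172,.186,(.45,-.03),(.66,.18));save(s,sys.argv[1])
E
python3 m.py w6.png
```

```text
clock: 24.7
tool_pos: [0.5908, -0.1581, 0.2472]
eef_rot: [0.698, 0.716, -0.0, -0.001]
contact_force: [-0.2, 0.8, -0.7]
opening: 0.567
clock: 25.2
tool_pos: [0.5753, -0.0908, 0.2477]
eef_rot: [0.627, 0.779, 0.0, -0.0]
contact_force: [-0.1, 0.2, -1.5]
opening: 0.567
clock: 25.4
tool_pos: [0.5755, -0.093, 0.2475]
eef_rot: [0.628, 0.778, -0.0, 0.0]
contact_force: [-0.3, 0.3, -1.3]
opening: 0.562
[ 0.57543511 -0.09284682  0.24755539] 102.2195281218338
12745 [0.0622133  0.06538207 0.06575718] [-0.0236953   0.02529784] 0.2587854567688903
[0.5688 0.0245] [0.0602 0.0533] 12.4 z 0.1782 7736
```

View pics/w6.png

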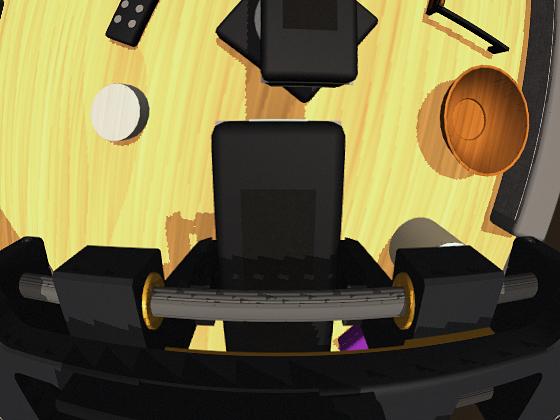

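```bash
python3 -m inch '[[-0.1,0.8,0,0,42],[-0.1,1,0,0,42],[-0.1,1,0,0,42],[-0.1,1,0,0,42],[-0.1,1,0,0,42]]'
python3 -m inch '[[-0.1,1,0,0,42],[-0.1,0.7,0,0,42],[0,0.34,0,0.02,42],[0,0,0,0,42],[0,0,0,0,42]]'
python3 -m inch '[[0,0,-0.4,0,42],[0,0,-0.4,0,42],[0,0,-0.3,0,42],[0,0,-0.2,0,42],[0,0,0,0,42]]'
python3 -m inch '[[0,0,0,0,42],[0,0,0,0,42]]'
```

```text
clock: 25.95
tool_pos: [0.5629, 0.0286, 0.2477]
eef_rot: [0.628, 0.779, 0.0, 0.0]
contact_force: [1.1, -0.4, -1.1]
opening: 0.567
clock: 26.45
tool_pos: [0.5581, 0.0779, 0.2476]
eef_rot: [0.627, 0.779, -0.0, 0.0]
contact_force: [0.5, -0.3, -1.9]
opening: 0.563
clock: 26.95
tool_pos: [0.5572, 0.0792, 0.2142]
eef_rot: [0.626, 0.78, -0.001, -0.001]
contact_force: [0.0, -0.1, -0.9]
opening: 0.564
clock: 27.15
tool_pos: [0.558, 0.0797, 0.2156]
eef_rot: [0.626, 0.78, 0.0, 0.0]
contact_force: [-0.7, -0.1, -1.4]
opening: 0.567
```

```bash
cat > e.py <<'E'
from h import *
import sys
s=r.snapshot("wrist");W=wcloud(s);t=r.get_state();T=t["tool_pos"];p=W.reshape(-1,3)
d=np.array([np.cos(np.radians(102.3)),np.sin(np.radians(102.3))]);n=np.array([-d[1],d[0]]);c=np.array([.5575,.079])
a=(p[:,:2]-c)@d;b=(p[:,:2]-c)@n
zs=float(sys.argv[1])
for nm,z in(("small",zs),("big",.1785)):
    q=(abs(p[:,2]-z)<.005)&(abs(b)<.045)&(a>.03)&(a<.12);print(nm,q.sum(),np.percentile(a[q],[1,99.5]),np.percentile(b[q],[.5,99.5]))
    rect(W[None],z-.005,z+.005,(.45,0.07),(.66,.18))
print(T)
save(s,sys.argv[2])
E
python3 -m inch '[[0,-0.06,0,0,42],[0,0,-0.1,0,42],[0,0,0,0,42]]'
python3 e.py .224 w7.png
```

```text
clock: 27.45
tool_pos: [0.5577, 0.0778, 0.2126]
eef_rot: [0.626, 0.78, -0.0, -0.0]
contact_force: [-0.1, -0.7, -1.8]
opening: 0.561
small 12138 [0.0303742  0.06395554] [-0.02320896  0.02544646]
[0.5505 0.1085] [0.0818 0.0685] 11.1 z 0.224 22245
big 4235 [0.06434502 0.08275196] [-0.02894962  0.02943076]
[0.5418 0.1508] [0.0598 0.0188] 12.4 z 0.1781 4235
[0.55766442 0.07790428 0.21265714]
```

```bash
python3 -m inch '[[0.02,0.03,-0.08,0,42],[0,0,-0.05,0,42],[0,0,0,0,42]]'
python3 -m inch '[[0,0,-0.05,0,42],[0,0,0,0,42]]'
python3 -m inch '[[0,0,-0.04,0,42],[0,0,0,0,42]]'
```

```text
clock: 27.8
tool_pos: [0.5581, 0.0788, 0.2092]
eef_rot: [0.626, 0.78, -0.0, -0.0]
contact_force: [0.3, -1.1, -1.4]
opening: 0.564
clock: 28.0
tool_pos: [0.5582, 0.0787, 0.2081]
eef_rot: [0.626, 0.78, -0.0, -0.0]
contact_force: [-0.1, -0.7, -2.1]
opening: 0.562
clock: 28.2
tool_pos: [0.5582, 0.0787, 0.2071]
eef_rot: [0.626, 0.78, -0.0, -0.0]
contact_force: [-0.6, 0.6, -1.2]
opening: 0.564
```

```bash
python3 -m inch '[[0,0,-0.03,0,42],[0,0,0,0,42]]'
python3 -m inch '[[0,0,-0.03,0,42],[0,0,0,0,42]]'
```

```text
clock: 28.4
tool_pos: [0.5583, 0.0788, 0.207]
eef_rot: [0.626, 0.78, 0.0, 0.0]
contact_force: [-1.8, -1.5, 4.0]
opening: 0.564
clock: 28.6
tool_pos: [0.5584, 0.0788, 0.2069]
eef_rot: [0.626, 0.78, 0.0, 0.0]
contact_force: [-1.6, -0.4, 8.9]
opening: 0.563
```

It's in contact (+9 N). Release, retreat and check.

```bash
python3 -m inch '[[0,0,0,0,52],[0,0,0,0,62],[0,0,0,0,88],[0,0,0,0,88],[0,0,0,0,88]]'
python3 -m inch '[[0,0,0.4,0,88],[0,0,0.8,0,88],[0,0,1,0,88],[0,0,1,0,88],[0,0,0.8,0,88]]'
python3 -m inch '[[0,-0.6,0,0,88],[0,-1,0,0,88],[0,-1,0,0,88],[0,-1,0,0,88],[0,-1,0,0,88]]'
python3 -m inch '[[0,-1,0,0,88],[0,-0.6,0,0,88],[0,0,0,0,88],[0,0,0,0,88]]'
python3 - <<'E'
from h import *
s=r.snapshot("wrist");W=wcloud(s);save(s,"w8.png");t=r.get_state();print(t["tool_pos"],t["contact_force"])
for z in(.2185,.1785): rect(W,z-.006,z+.006,(.45,-.03),(.66,.18))
p=W.reshape(-1,3);d=np.array([np.cos(np.radians(102.4)),np.sin(np.radians(102.4))]);n=np.array([-d[1],d[0]]);c=np.array([.5575,.079])
a=(p[:,:2]-c)@d;b=(p[:,:2]-c)@n
for z in(.2185,.1785,.1305):
  q=(abs(p[:,2]-z)<.006)&(abs(b)<.05)&(abs(a)<.1)
  if q.any(): print(z,q.sum(),np.percentile(a[q],[.3,99.7]),np.percentile(b[q],[.3,99.7]),np.median(p[q,2]))
s=r.snapshot("scene");im=s["pixels"][150:330,200:440];cv2.imwrite("pics/s2.png",cv2.resize(im,None,fx=3,fy=3,interpolation=2)[:,:,::-1])
E
```

```text
clock: 29.1
tool_pos: [0.5582, 0.0788, 0.2056]
eef_rot: [0.626, 0.78, -0.0, -0.0]
contact_force: [-0.3, -0.6, 0.6]
opening: 0.931
clock: 29.6
tool_pos: [0.5585, 0.0791, 0.308]
eef_rot: [0.626, 0.78, 0.001, 0.0]
contact_force: [-0.3, -1.0, -0.4]
opening: 0.997
clock: 30.1
tool_pos: [0.5575, -0.0387, 0.3049]
eef_rot: [0.626, 0.779, -0.001, -0.0]
contact_force: [0.3, -0.6, 0.1]
opening: 0.999
clock: 30.5
tool_pos: [0.558, -0.0756, 0.3055]
eef_rot: [0.626, 0.78, 0.0, -0.0]
contact_force: [-0.2, 0.4, 0.2]
opening: 1.0
[ 0.55818156 -0.07473593  0.30571609] [-0.26537995  1.39594919 -0.13393947]
[0.5645 0.0475] [0.0501 0.0659] 12.4 z 0.2183 6513
[0.5647 0.0443] [0.0605 0.0938] 11.8 z 0.1779 2372
0.2185 6513 [-0.0647801  -0.00156589] [-0.02441618  0.02493615] 0.21826607942855897
0.1785 2372 [-0.08213938  0.01067353] [-0.02846446  0.03041162] 0.1778540456922137
```

View pics/s2.png

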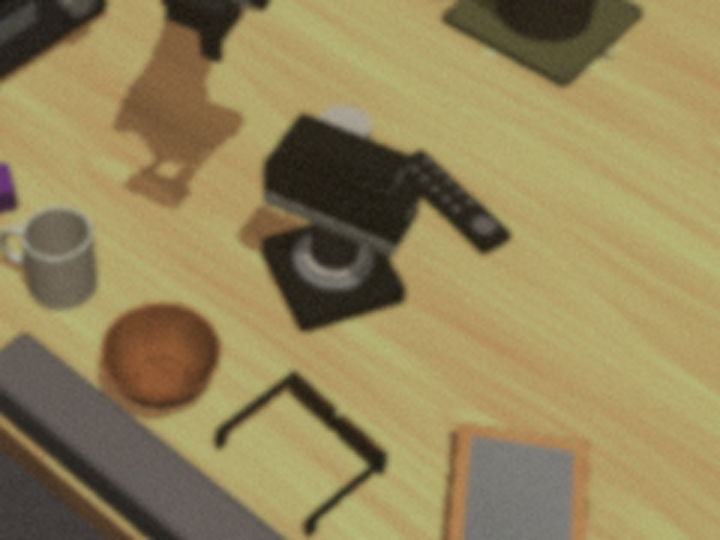

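View pics/w8.png

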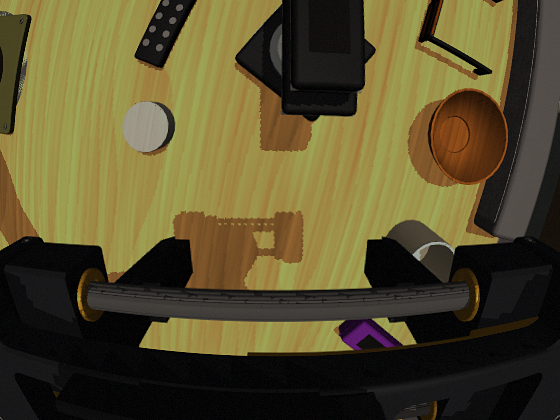

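The scene crop shows the rest down on the shoulder with both cases stacked at about (340,180). In the wrist view the two cases are concentric to within 1 mm, at heights 0.218 and 0.178, and nothing else has moved. I'm handing it in.

```bash
python3 -c "
from plant import r
print(r.finish_job())"
```

```text
the job is handed in; nothing more can be done
None
```

The case rest is fully home on the spindle, the larger case lies on the rest, and the smaller black case is stacked on the larger one. I handed the job in at about 31 s of the 72 s allowed.

- **Rest:** I read the spindle's tooth angle from the wrist camera and turned the rest to match, so the teeth meshed without rocking. I pushed it to a firm 30 N stop; its top then read 0.1305 m, against 0.131 m expected when fully home.
- **Cases:** I set both down on light contact of about 9 N. Their tops read 0.178 m and 0.218 m, against 0.179 m and 0.219 m expected. They are within about 1 mm of each other in the measured ends and sides, and turned within about 0.6° of each other.
- **Check that disagreed:** The top camera put the larger case's centre about 2 mm off the rest's. The wrist camera put it within about 1 mm of the spindle, and I went by that.
- **End state:** The gripper is open and clear of everything. In the last two pictures the other things in view looked undisturbed; I did not measure them again.

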